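# Make up the soup kit and the baking kit

### The job

Make up two kits from the stock in the middle of the worktop. On the long tray stand, from left to right as the robot sees them, the storage jar, the salt shaker and the tall spice jar; on the short tray, from left to right, the low tub and the dropper bottle. Stand each one upright in the middle of its bay, knock nothing over, leave the tin and the lemon where they are, and let go of everything.

Things in the scene. Friction and masses are not known exactly. Their poses are not given: they have to be found in the camera images.
- long_tray: The long shallow wooden tray, fixed to the worktop: three open bays in a row, divided by low walls. 94 mm (x) by 252 mm (y). Origin: centre of its underside; y runs along the row towards the robot's left (it is turned by at most 0.25 rad), z up. Floor 3 mm thick, rims and dividers 8 mm high, end grips 14 mm high. Bay centres at y = +80 mm (left), 0 (middle), -80 mm (right), x = 0; each bay is 84 mm (x) by about 75 mm (y) inside.
- short_tray: The short shallow wooden tray, fixed, built like the long one but with only two bays: 94 mm (x) by 172 mm (y). Origin: centre of its underside; y along the row towards the robot's left, z up. Floor 3 mm, rims 8 mm, end grips 14 mm high. Bay centres at y = +40 mm (left) and -40 mm (right), x = 0; bays 84 mm by about 75 mm inside.
- jar: Round glass storage jar with a flat screw lid, dark contents, 60 mm in diameter, 85 mm tall (lid 55 mm wide, from 74 mm up), standing, loose, about 0.26 kg. Origin: centre of its underside, z up its axis.
- shaker: Salt shaker: clear round body with a rounded grey metal top that has small holes; 44 mm in diameter up to about 66 mm, top narrower (34 mm), 90 mm tall, standing, loose, about 0.1 kg. Origin: centre of its underside, z up its axis.
- spice_jar: Spice jar: tall slim round jar with a wide ochre cap, 45 mm in diameter all the way, 107 mm tall (the tallest of the loose things), standing, loose, about 0.11 kg. Origin: centre of its underside, z up its axis.
- dropper_bottle: Small dropper bottle: brown body 33 mm in diameter up to 62 mm, then a 24 mm wide collar and a thin black rubber bulb, 102 mm tall, standing, loose, about 0.07 kg. Origin: centre of its underside, z up its axis.
- tub: Low round tub with a flat pale lid, 63 mm in diameter and only 34 mm tall, standing, loose, about 0.07 kg. Origin: centre of its underside, z up its axis.
- tin: Food tin, 76 mm in diameter, 58 mm tall, standing loose among the stock; belongs to neither kit and stays where it is. Origin: centre of its underside.
- lemon: Lemon, 76 by 56 by 55 mm, lying loose among the stock (all the stock starts left of the tall blender, whose front stands about 0.58 m ahead of the robot and whose left side is about 0.08 m right of its centre line: keep hand and load clear of it); belongs to neither kit and stays where it is. Origin: centre of its underside at the start.
Mind the look-alikes: they are no part of the job. What is shaped like the tub but purple is not meant.

How it is judged:
By the outcome, as a careful person would: the job done as asked, in the order asked, and still so for the second after the job is handed in, with the robot touching nothing.
It also fails if it takes over 134 s, if anything falls off the work surface, if the arm or the gripper's body presses on something with over 40 N, if the wrist force passes 120 N, or if a joint passes its speed limit or range.

### The arm

A 6-joint arm with a two-finger parallel gripper is mounted at the origin on a cart in front of the work surface, level with it; the furniture and walls round the work are solid. World frame = base frame: x ahead of the robot, y to its left, z up, the work surface at z = 0. Lengths are in m, angles in rad, forces in N, time in s.
With the tool pointing down it reaches from about 0.325 to 0.775 m from the base axis. Payload 5.5 kg.
Tool frame: the origin (TCP) lies between the finger pads; the fingertips stand 8 mm ahead of it and the grasp point (between the pads) lies 11 mm behind it (tcp_to_tips is the distance from the TCP to the fingertips, in m); z points along the fingers, y is the line along which they close (so a half turn about z gives the same grasp; the last joint's range is limited). The gripper opens to 88 mm and grips with 3 to 60 N. Pads are 20 mm wide; open, the fingers measure 115 mm over their backs; the gripper's body (75 mm by 178 mm) begins 61 mm behind the grasp point.
Start: joints at [-1.333, 0.091, 1.231, -0, 1.82, -0.057], TCP at [0.174, -0.574, 0.209] pointing down, gripper open.
Joint ranges: [-2.87, 2.87], [-0.86, 2.18], [0.17, 2.46], [-1.51, 4.65], [0.06, 2.69], [-2.65, 2.65]. Speed limits (rad/s): [2.57, 2.57, 3.01, 3.14, 3.14, 3.14].

### API

Orientations are given as a unit quaternion [w, x, y, z].
In Python, from bench import * gives the robot as it stands. Calls block until the motion is done:
- move_to(position, orientation): joint-space move of the TCP to a pose.
- move_l(position, speed=0.15, orientation=None): straight line of the TCP; orientation=None keeps the orientation; speed is the mean speed in m/s.
- movej(angles): joint-space move.
- gripper_open() and close(): open the fingers fully, or close them until they stop; the grip force is fixed at half the most.
- hold(seconds).
- inverse_kinematics(position, orientation): joint angles nearest the present ones, or None.
- state(): the state.
- get_image(name): name is "scene" or "top"; returns a dict with "frame" (420x560x3 uint8, blue, green, red), "depth" (420x560 float32, m along the optical axis (not along the pixel's ray), 0 where there is no reading), "camera_matrix" (3x3 intrinsics, pixels), "view" (4x4, takes a point from world to camera coordinates). Camera axes: x right, y up, looking along -z (the intrinsics and any distortion apply to the point x, -y, -z); pixel columns grow to the right and rows downward; lengths in m; the calibration is good to about 2 mm. A picture is of the moment at which its call begins.
A pose or a line that the arm cannot do raises IKError and nothing moves.
- job_done(): hands the job in; it is judged then, once.
The state is a dict: "time": time; "joint_pos": joint angles; "dq": joint speeds; "joint_torque": joint torques, N m; "ee_pos": TCP position; "ee_rot": TCP orientation; "ft_force": force on the tool from outside, world axes, zero at the start; "moment": the same for the moment, N m; "finger_gap": finger opening in m; "finger_force": force on a finger pad.
Only numpy, scipy, OpenCV 4.12 (cv2) and the standard library are available. Lean on these libraries where they do the work, as an engineer would, in place of code of your own. Each camera call takes 0.05 s, during which the arm holds its last target. There are 200 camera calls.

## Working session

There is one attempt and no reset: what is moved stays moved. The work goes in short steps, each a Python script; the robot and the scene stay as the last script left them, time stands still between calls to the robot, and variables do not carry over. Pictures are saved under pics/ and viewed, at most 14 in all, crops included, and the job is handed in when it is done.

```bash
mkdir -p pics; ls; python3 - <<'E'
from bench import *
import cv2,numpy as np
for n in("scene","top"):
    d=get_image(n);cv2.imwrite(f"pics/{n}0.png",cv2.resize(d["frame"],(784,588)));np.savez(f"{n}0.npz",**{k:d[k] for k in("frame","depth","camera_matrix","view")})
    print(n,d["camera_matrix"].round(1).tolist(),d["view"].round(3).tolist(),[k for k in d])
print(state())
E
```

```text
pics
scene [[410.0, 0.0, 279.1], [0.0, 410.0, 200.7], [0.0, 0.0, 1.0]] [[-0.781, -0.624, -0.016, 0.444], [0.431, -0.557, 0.71, -0.217], [-0.452, 0.548, 0.704, -0.802], [0.0, 0.0, 0.0, 1.0]] ['frame', 'depth', 'camera_matrix', 'view']
top [[423.7, 0.0, 273.7], [0.0, 423.7, 210.7], [0.0, 0.0, 1.0]] [[-0.009, -1.0, 0.011, 0.029], [0.999, -0.008, 0.052, -0.552], [-0.052, 0.012, 0.999, -1.279], [0.0, 0.0, 0.0, 1.0]] ['frame', 'depth', 'camera_matrix', 'view']
{'time': 0.1, 'joint_pos': array([-1.33270732e+00,  9.17791236e-02,  1.23173353e+00, -4.04064736e-05,
        1.81978736e+00, -5.66884232e-02]), 'dq': array([-0.00158472, -0.00031933, -0.00202885,  0.00088322, -0.00019216,
        0.00087202]), 'joint_torque': array([ 2.31170619e-03, -4.47857237e+01, -4.07570601e+01,  7.00319745e-02,
        2.84671469e-02, -9.78837534e-05]), 'ee_pos': array([ 0.17424189, -0.57385253,  0.20814066]), 'ee_rot': array([-8.48396636e-04,  9.89158300e-01,  1.46850703e-01, -9.68268074e-05]), 'ft_force': array([ 0.72288255, -0.2750136 ,  1.0770262 ]), 'moment': array([-0.01758399,  0.08011757,  0.01864262]), 'finger_force': 0.0, 'finger_gap': 0.08794078927877359}
```

View pics/scene0.png

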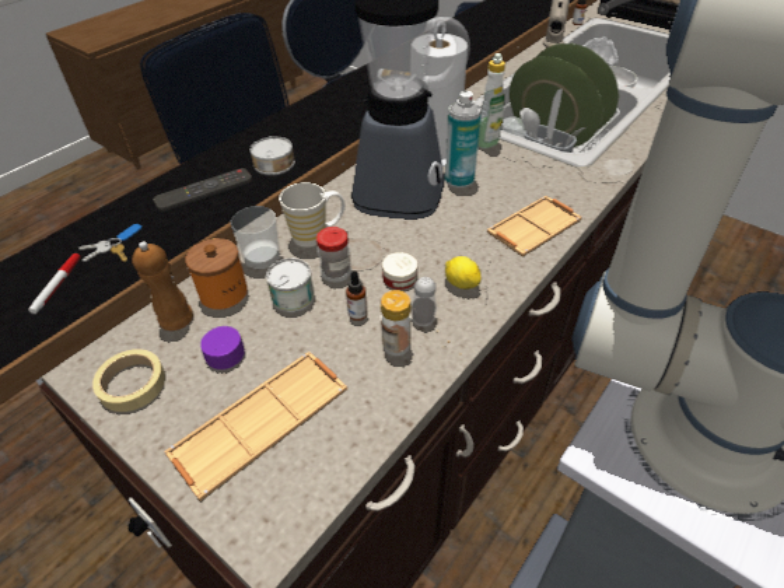

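View pics/top0.png

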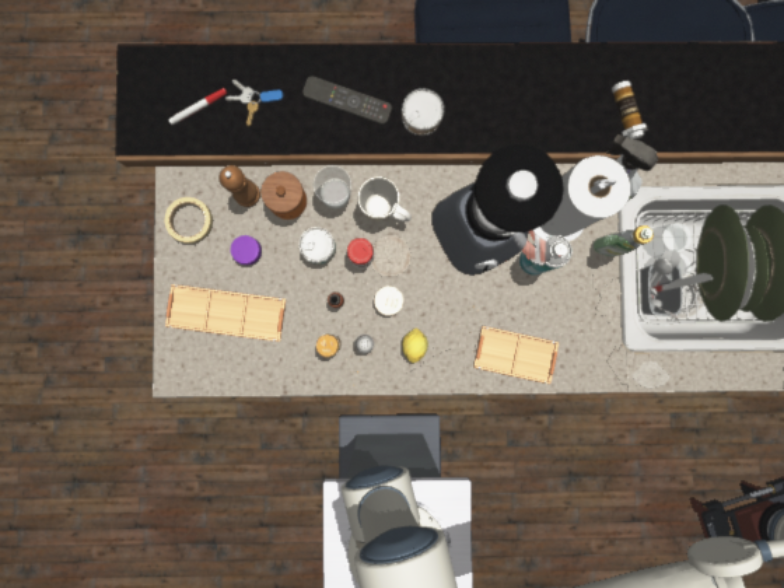

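The top view (784x588) shows these candidates:
- **Jar:** red flat lid with dark contents at (360,252). The brown canister (283,195), tumbler (332,190) and white shelf tin (423,111) are rejected.
- **Shaker:** grey dome at (365,345). The pepper mill (238,185) is rejected.
- **Spice jar:** ochre cap at (327,346). The bottle on the shelf (629,108) is rejected.
- **Tub:** pale lid at (389,301). The purple one (245,250) is rejected.
- **Dropper bottle:** (335,301).
- **Not to be moved:** tin (317,247) and lemon (415,346).
- **Trays:** long one at (225,313), short one at (517,355).

Next I measure these and make one check crop.

```bash
cat > h.py <<'E'
import cv2,numpy as np
def uv1(d,u,v):
    K=d["camera_matrix"];return np.stack([(u-K[0,2])/K[0,0],-(v-K[1,2])/K[1,1],-np.ones_like(u,float)],-1)
def ray(d,u,v,z):
    V=d["view"];R,t=V[:3,:3],V[:3,3];c=-R.T@t;r=uv1(d,np.float64(u),np.float64(v))@R
    return c+r*((z-c[2])/r[...,2])[...,None]
def cloud(d):
    V=d["view"];v,u=np.mgrid[:420,:560];return (uv1(d,u,v)*d["depth"][...,None]-V[:3,3])@V[:3,:3]
def pix(d,p):
    q=d["view"][:3,:3]@p+d["view"][:3,3];q=d["camera_matrix"]@np.array([q[0],-q[1],-q[2]]);return q[:2]/q[2]
def blob(d,P,seed,z,tol=.007,rad=40):
    m=((abs(P[...,2]-z)<tol)&(d["depth"]>0)).astype(np.uint8)
    w=np.zeros_like(m);cv2.circle(w,tuple(int(a) for a in seed),rad,1,-1);m&=w
    c=cv2.findContours(m,0,2)[0]
    c=min([k for k in c if cv2.contourArea(k)>8],key=lambda k:abs(cv2.pointPolygonTest(k,tuple(map(float,seed)),True)) if cv2.pointPolygonTest(k,tuple(map(float,seed)),False)<0 else 0)
    return c
def top_centre(d,P,seed,z,tol=.007):
    c=blob(d,P,seed,z,tol);(u,v),r=cv2.minEnclosingCircle(c)
    a=ray(d,u,v,z);b=ray(d,u+r,v,z);return a,2*np.linalg.norm(b-a)
def tray(d,seed):
    h=cv2.cvtColor(d["frame"],cv2.COLOR_BGR2HSV);m=((h[...,0]<26)&(h[...,0]>4)&(h[...,1]>85)&(h[...,2]>120)).astype(np.uint8)
    m=cv2.morphologyEx(m,cv2.MORPH_CLOSE,np.ones((5,5)))
    for c in cv2.findContours(m,0,2)[0]:
        if cv2.pointPolygonTest(c,seed,False)>=0:
            q=ray(d,c[:,0,0],c[:,0,1],.009)[:,:2]
            return cv2.minAreaRect((q*1000).astype(np.float32))
E
python3 - <<'E'
from h import *
T=dict(np.load("top0.npz"));S=dict(np.load("scene0.npz"));P=cloud(T);Q=cloud(S)
seeds=dict(jar=(360,252,.085),shaker=(365,345,.09),spice=(327,346,.107),dropper=(335,301,.102),tub=(389,301,.034),tin=(317,247,.058),lemon=(415,346,.055),mug=(378,195,0))
for n,(u,v,z) in seeds.items():
    u/=1.4;v/=1.4;w=P[int(v)-8:int(v)+9,int(u)-8:int(u)+9,2]
    print(n,"maxz",w.max().round(3),end=" ")
    if z:
        a,D=top_centre(T,P,(u,v),z,.01 if n in("shaker","dropper","lemon") else .006);print(a.round(3),"dia",round(D,3),"scene px",(pix(S,a)*1.4).round())
print()
print(tray(T,(225/1.4-6,313/1.4)),tray(T,(517/1.4-8,355/1.4)))
# scene cloud check: points at top heights
for n,(u,v,z) in seeds.items():
    if z:
        a,_=top_centre(T,P,(u/1.4,v/1.4),z,.01 if n in("shaker","dropper","lemon") else .006)
        m=(np.hypot(*(Q[...,:2]-a[:2]).transpose(2,0,1))<.045)&(abs(Q[...,2]-z)<.006);print(n,m.sum(),Q[m].mean(0).round(3) if m.any() else '')
cv2.imwrite("pics/crop.png",cv2.resize(S["frame"][155:270,120:360],None,fx=3.2,fy=3.2,interpolation=2))
E
```

```text
jar maxz 0.091 [0.641 0.074 0.085] dia 0.054 scene px [330. 236.]
shaker maxz 0.092 [0.448 0.065 0.09 ] dia 0.032 scene px [423. 279.]
spice maxz 0.112 [0.447 0.141 0.107] dia 0.043 scene px [394. 299.]
dropper maxz 0.101 [0.541 0.127 0.102] dia 0.013 scene px [353. 270.]
tub maxz 0.042 [0.54  0.015 0.034] dia 0.061 scene px [398. 263.]
tin maxz 1.305 [0.658 0.166 0.058] dia 0.075 scene px [287. 272.]
lemon maxz 1.305 [ 0.444 -0.043  0.055] dia 0.053 scene px [462. 259.]
mug maxz 0.088 
((516.3851318359375, 370.052001953125), (253.37582397460938, 92.27217102050781), 82.02484130859375) ((419.3108825683594, -264.2359619140625), (171.75674438476562, 91.66498565673828), 77.18236541748047)
jar 282 [0.636 0.074 0.084]
shaker 76 [0.444 0.066 0.087]
spice 280 [0.443 0.142 0.106]
dropper 17 [0.538 0.127 0.097]
tub 368 [0.535 0.015 0.034]
tin 533 [0.656 0.164 0.054]
lemon 126 [ 0.437 -0.04   0.052]
```

View pics/crop.png

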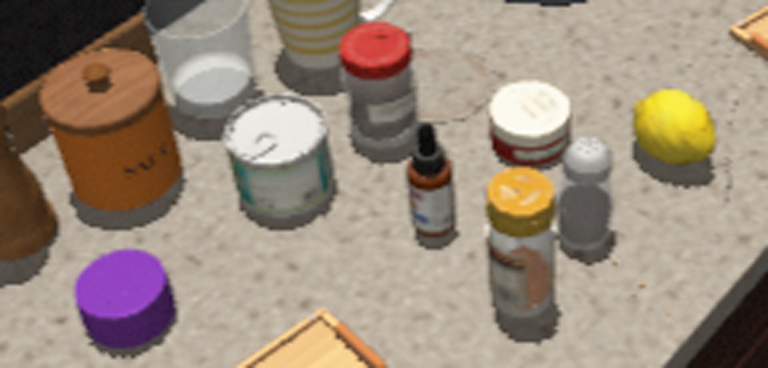

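The crop confirms the choices: red-lid jar (378,75), shaker (587,190), ochre spice jar (522,240), dropper (430,185) and pale tub (530,120). Purple decoy is at (125,300). Diameters and heights match the given sizes, and the two views agree within 5 mm. I start with the jar.

```bash
cat > r.py <<'E'
from bench import *
import numpy as np
TR=dict(long=(np.array([.5164,.3700]),np.radians(82.02-90)),short=(np.array([.4193,-.2642]),np.radians(77.18-90)))
def q(psi): return [0,float(np.cos(psi/2)),float(np.sin(psi/2)),0]
H=.215
def bay(tr,y):
    c,w=TR[tr];return c+y*np.array([-np.sin(w),np.cos(w)]),np.pi/2+w
def rep(s):
    t=state();print(s,"t%.1f"%t["time"],t["ee_pos"].round(4),"gap%.4f"%t["finger_gap"],"F%.1f"%t["finger_force"],t["ft_force"].round(1))
def pick(xy,h,psi=np.pi/2,v=.25):
    move_l([*xy,H],v,q(psi)); move_l([*xy,h-.011+.03],v); move_l([*xy,h-.011],.08); close(); hold(.2); rep("grip")
    move_l([*xy,H],.2); rep("lift")
def place(tr,y,h,via=(),v=.25):
    p,psi=bay(tr,y)
    for w in via: move_l([*w,H],v)
    move_l([*p,H],v,q(psi)); move_l([*p,h+.03],.2); move_l([*p,h+.003+.0015-.011],.05); rep("down")
    gripper_open(); hold(.2); move_l([*p,H],.25); rep("released")
E
python3 - <<'E'
from r import *
move_to([.40,.03,.26],q(np.pi/2)); rep("via")
pick((.640,.074),.048); place("long",.08,.048)
import cv2
for n in("top","scene"): cv2.imwrite(f"pics/{n}1.png",get_image(n)["frame"])
E
```

```text
via t2.4 [0.4002 0.0295 0.2599] gap0.0876 F0.0 [-0.1  0.1 -0.1]
grip t5.6 [0.6404 0.074  0.0374] gap0.0558 F30.0 [ 2.4 -0.1  2.4]
lift t6.7 [0.6394 0.074  0.2129] gap0.0559 F30.0 [-0.1 -0.1 -3. ]
down t10.1 [0.5276 0.4493 0.0416] gap0.0559 F30.0 [ 0.3  0.3 -1.9]
released t11.8 [0.5272 0.449  0.2133] gap0.0882 F0.0 [ 0.9 -0.1  0.1]
```

View pics/top1.png

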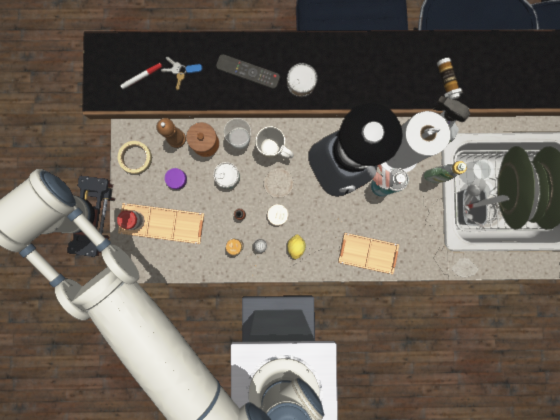

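```bash
python3 - <<'E'
from r import *; from h import *
d=get_image("top");P=cloud(d);p,_=bay("long",.08)
a,D=top_centre(d,P,pix(d,np.array([*p,.088])),.088);print("jar",a.round(4),D,"bay",p.round(4))
E
```

```text
jar [0.5275 0.4468 0.088 ] 0.05683677797397245 bay [0.5275 0.4492]
```

The top view shows the jar standing in the left bay at (127,220), within about 2 mm of the middle and with everything else undisturbed. Next: shaker and spice jar.

```bash
python3 - <<'E'
from r import *
import sys
def chk(lo):
    if state()["finger_gap"]<lo: sys.exit("lost")
pick((.448,.065),.046); chk(.03); place("long",0,.046)
pick((.446,.141),.060); chk(.03); place("long",-.08,.060)
move_l([.42,.1,H],.25,q(np.pi/2)); rep("clear")
from h import *
d=get_image("top");P=cloud(d)
for n,y,z in(("jar",.08,.088),("shaker",0,.093),("spice",-.08,.11)):
    p,_=bay("long",y);a,D=top_centre(d,P,pix(d,np.array([*p,z])),z,.01);print(n,a.round(4),round(D,3),"bay",p.round(4))
cv2.imwrite("pics/top2.png",d["frame"]);cv2.imwrite("pics/scene2.png",get_image("scene")["frame"])
E
```

```text
grip t16.0 [0.448  0.065  0.0349] gap0.0348 F29.7 [-0.7  0.8 -0.2]
lift t17.1 [0.4475 0.065  0.2136] gap0.0349 F29.6 [-0.3  0.  -1.4]
down t20.2 [0.5165 0.3701 0.0397] gap0.0352 F29.6 [ 0.1  0.5 -0.4]
released t22.2 [0.5161 0.3698 0.2132] gap0.0877 F0.0 [ 0.1 -0.1 -0.1]
grip t25.5 [0.4461 0.141  0.0491] gap0.0447 F30.0 [-0.5  0.5  1.5]
lift t26.4 [0.4455 0.1409 0.2135] gap0.0443 F30.0 [ 0.4  0.7 -1.6]
down t28.9 [0.5054 0.2909 0.0537] gap0.0439 F30.0 [-0.3  0.9 -0.2]
released t30.7 [0.505  0.2906 0.2134] gap0.0879 F0.0 [ 0.4  0.7 -0. ]
clear t31.7 [0.42   0.1005 0.2142] gap0.0876 F0.0 [ 0.8 -0.1 -0.6]
jar [0.5275 0.4472 0.088 ] 0.056 bay [0.5275 0.4492]
shaker [0.5174 0.3678 0.093 ] 0.033 bay [0.5164 0.37  ]
spice [0.5054 0.2896 0.11  ] 0.045 bay [0.5053 0.2908]
```

View pics/scene2.png

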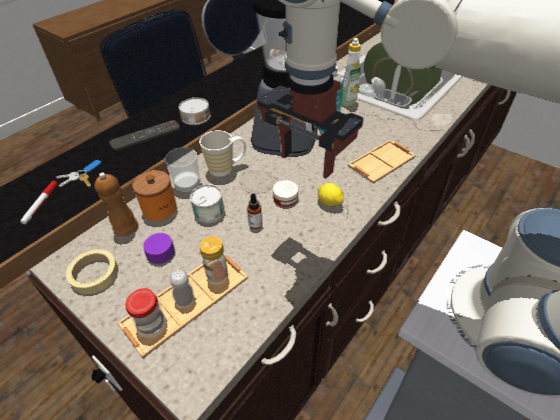

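Storage jar (145,310), shaker (181,287) and spice jar (212,258) stand upright in the right order, within 2 mm of the bay centres. Tin, lemon, tub and dropper haven't moved. Next is the short tray, going around the front of the blender.

```bash
python3 - <<'E'
from r import *
import sys
def chk(lo):
    if state()["finger_gap"]<lo: sys.exit("lost")
pick((.539,.015),.027); chk(.05); place("short",.04,.027,via=[(.42,.015)])
move_l([.42,.015,H],.25,q(np.pi/2))
pick((.540,.127),.047); chk(.02); place("short",-.04,.047,via=[(.42,.10)])
move_l([.40,.0,.25],.25,q(np.pi/2)); rep("clear")
from h import *
d=get_image("top");P=cloud(d)
for n,tr,y,z in(("jar","long",.08,.088),("shaker","long",0,.093),("spice","long",-.08,.11),("tub","short",.04,.037),("dropper","short",-.04,.105)):
    try:
        p,_=bay(tr,y);a,D=top_centre(d,P,pix(d,np.array([*p,z])),z,.01);print(n,a.round(4),round(D,3),"bay",p.round(4))
    except Exception as e: print(n,e)
cv2.imwrite("pics/both3.png",cv2.resize(np.vstack([d["frame"][100:300],get_image("scene")["frame"][80:380]]),None,fx=1.15,fy=1.15))
E
```

```text
grip t34.6 [0.5392 0.015  0.0164] gap0.0616 F30.0 [-0.1  0.5  2.1]
lift t35.8 [0.5385 0.015  0.2133] gap0.0618 F30.0 [ 0.3  1.1 -1.1]
down t39.3 [ 0.4283 -0.2253  0.0207] gap0.0615 F30.0 [ 0.2  0.1 -0.8]
released t41.1 [ 0.4278 -0.225   0.2133] gap0.0878 F0.0 [ 0.1  0.8 -0.5]
grip t45.4 [0.5401 0.127  0.036 ] gap0.0313 F30.0 [-0.6  0.3  0.5]
lift t46.4 [0.5395 0.1269 0.2133] gap0.0308 F30.0 [ 0.5  0.5 -1.2]
down t50.5 [ 0.4106 -0.3033  0.0408] gap0.0308 F30.0 [-0.   0.7 -1.1]
released t52.6 [ 0.4101 -0.3029  0.2133] gap0.0878 F0.0 [-0.1  0.   0.7]
clear t54.0 [ 0.3998 -0.0005  0.2496] gap0.0876 F0.0 [-0.6  0.6  0.2]
jar [0.5275 0.4468 0.088 ] 0.057 bay [0.5275 0.4492]
shaker [0.5153 0.3675 0.093 ] 0.033 bay [0.5164 0.37  ]
spice [0.5059 0.2891 0.11  ] 0.046 bay [0.5053 0.2908]
tub [ 0.4291 -0.2246  0.037 ] 0.064 bay [ 0.4282 -0.2252]
dropper [ 0.4132 -0.2997  0.105 ] 0.013 bay [ 0.4104 -0.3032]
```

View pics/both3.png

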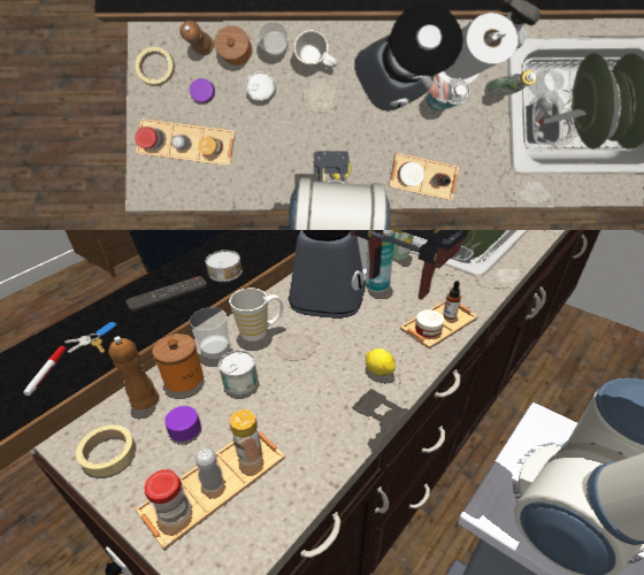

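The picture shows all five standing upright in their bays: jar (165,500), shaker (207,470), spice jar (245,437), tub (430,320) and dropper (453,300). Each is within about 5 mm of its bay centre. The tin (240,372) and lemon (380,362) are in place, and the gripper is open and clear.

```bash
python3 -c "
from bench import *
print(job_done())"
```

```text
the job is handed in; nothing more can be done
None
```

Both kits are made up and handed in at about 54 s: all five items stand upright within about 5 mm of their bay centres, the tin and lemon were left alone, and the gripper is open and clear.

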